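# Zero the seating gauge and press the blue label holder home

### The arm

A 6-joint arm with a two-finger parallel gripper is mounted at the origin on the work surface. World frame = base frame: x ahead of the robot, y to its left, z up, the work surface at z = 0. Lengths are in m, angles in rad, forces in N, time in s.
With the tool pointing down it reaches from about 0.325 to 0.9 m from the base axis. Payload 6.1 kg.
Tool frame: the origin (TCP) lies at the centre of the arm's flange, where the gripper is bolted on; the fingertips stand 182 mm ahead of it and the grasp point (between the pads) lies env.grasp_offset ahead of it (env.grasp_offset is the distance from the TCP to the grasp point, in m); z points along the fingers, y is the line along which they close (so a half turn about z gives the same grasp; the last joint's range is limited). The gripper opens to 87 mm and grips with 3 to 60 N. Pads are 19 mm wide; open, the fingers measure 117 mm over their backs; the gripper's body (75 mm by 190 mm) begins 51 mm behind the grasp point.
Start: joints at [1.148, 0.22, 1.526, -0, 1.395, -0.126], TCP at [0.183, 0.598, 0.405] pointing down, gripper open.
Joint ranges: [-2.98, 2.98], [-0.91, 2.08], [0.09, 2.57], [-1.24, 4.39], [0.2, 2.65], [-2.68, 2.68]. Speed limits (rad/s): [2.57, 2.57, 3.01, 3.14, 3.14, 3.14].

### API

Orientations are given as a 3x3 rotation matrix whose columns are the frame's x, y, z axes.
In Python, from rig import sense, capture, workorder, env gives the robot as it stands.
- The arm moves only by the tool jog_arm, never from a script. Its argument "commands" is a list of rows, each a list of 6 numbers: the shift along the world's x, y, z normalised to -1 to 1, where 1 is 0.5 m, then the turn, a rotation vector about the world's x, y, z normalised to -1 to 1, where 1 is 30 degrees. A call has 1 to 10 rows; each row is the pose to reach, as a shift and turn from the pose commanded when the call began; what a row does not reach only later rows make up. A row lasts 1/8 s, in which the tool goes at most 62.5 mm and 10.7 degrees, less where a joint would pass 70% of its speed; a pose out of reach is approached as far as the arm can. A call with a number of a shift or a turn outside -1 to 1 is refused whole. A call with a gripper value outside its range is refused whole. "claw" is the opening, from 0 (shut) to 1 (fully open), set as the call begins (left out, the last holds). The fingers move at their own pace and stop on an object; "grip_force" is the grip in N (left out, the last holds). Time passes only in rows, so rows that repeat a pose let the fingers close. It gives the time, the measured TCP pose, the force, the opening and the grip force at its end, in the units of the state.
- sense(): the state, without advancing time (a new reading comes with each control period).
- capture(name): name is "scene" or "top" or "wrist"; returns a dict with "frame" (420x560x3 uint8, red, green, blue), "depth" (420x560 float32, m along the optical axis (not along the pixel's ray), 0 where there is no reading), "vfov" (degrees; the focal length in pixels is half the picture's height over the tangent of half this angle, whatever the lens; pixels are square), "cx", "cy" (the principal point, pixels), "extrinsics" (4x4, takes a point from camera to world coordinates). Camera axes: x right, y up, looking along -z (the intrinsics and any distortion apply to the point x, -y, -z); pixel columns grow to the right and rows downward; lengths in m; the calibration is good to about 2 mm. A picture is of the moment at which its call begins.
- workorder.sign_off(): hands the job in; it is judged then, once.
The state is a dict: "time": time; "qpos": joint angles; "joint_velocities": joint speeds; "tau": joint torques, N m; "tool_pos": TCP position; "ee_rot": TCP orientation; "ft_force": force on the tool from outside, world axes, zero at the start; "wrist_torque": the same for the moment, N m; "gripper_width": opening from 0.0 (shut) to 1.0 (fully open); "finger_force": force on a finger pad.
Only numpy, scipy, OpenCV 4.12 (cv2) and the standard library are available. Lean on these libraries where they do the work, as an engineer would, in place of code of your own. Each camera call takes 0.05 s, during which the arm holds its last target. There are 200 camera calls.

### The job

First turn the bezel of the dial gauge on the glass-rod shelf until its red zero mark lines up with the needle, to within half a division. Then take the blue label holder from the wooden stand, push it down behind the shelf lip into the empty bay until the sprung plunger under it is fully home, and finish while still holding it pressed down there, upright. Leave the orange holder and everything else on the bench where it is.

Things in the scene. Friction and masses are not known exactly. Their poses are not given: they have to be found in the camera images.
- rack: glass-rod shelf, fixed; origin at the centre of its underside on the bench, x from its front lip to its back, y along it (300 mm), z up. Deck x -30 to 70, top at z 40; glass rods on it at x 36 to 64, y -150 to 2, up to z 52. Steel lip at x -46 to -43, up to z 35, flared outward above to x -51, z 43. A fixed green label holder stands behind the lip at y -20 to 30, up to z 68
- bay (a point): centre of the top of the resting brass plunger (30 x 10 mm) in the empty label bay, at rack x -36.5, y -70, z 22 mm; axes as the rack's; does not move. The bay is open upward: 13 mm in x between lip and deck, 60 mm in y between black cheeks up to z 35. The holder goes in upright from above, thickness along x, width along y, either way round, foot on this point
- plunger (a joint): how far the plunger is pressed down, m: 0 at rest (top 22 mm above the bench), 0.010 fully home on its hard stop (top at 12 mm). Its spring pushes up with 3 N at rest, 10 N when home. The gauge's needle turns 0.15 rad clockwise per mm
- bezel (a joint): angle of the gauge bezel, rad, clockwise positive seen from above. At 0 the red zero mark on the white dial lies under the black needle (which points to rack -x while nothing presses the plunger). Starts at 0.45 to 1.35: turn it anticlockwise by that much. Marks are 15 degrees (0.26 rad) apart; range -1.6 to 1.6; stays where left (0.04 N m friction)
- bezel_grip (a point): grip point on the vertical axis of the bezel, at rack x 20, y 90, 71 mm above the bench: a black knurled ring 58 mm across, 58 to 80 mm above the bench, dial on its upper face; turns with the bezel. The pedestal below is 38 mm across; the deck below is at 40 mm
- stand: wooden label stand, fixed: block 50 x 200 x 37 mm, origin at the centre of its underside, y along its length, with two slots (12 mm wide in x, 25 mm deep, slot floor at 12 mm) at y -55 and +55 mm, one holder standing in each
- blue_mid (a point): centre (half-way up) of the loose blue label holder: upright plate 10 mm thick (x), 50 mm wide (y), 90 mm tall (z), 45 g, tapered over its lowest 9 mm to a foot 6 x 42 mm. Both faces alike, with a white paper window. It can be pinched across its thickness from above; starts with this point 57 mm above the bench
- blue: the blue label holder itself, origin at the centre of its foot; see blue_mid
- amber_mid (a point): centre of the orange label holder, same shape as the blue one; loose bystander, to be left alone
- graphite: graphite marver cylinder, 70 mm across, 70 mm tall, origin at the centre of its underside; loose bystander, to be left alone
- driver: screwdriver with yellow handle, 170 mm long, lying along its x; loose bystander, to be left alone
- tweezers: steel tweezers, 190 mm long, lying along x; loose bystander, to be left alone
- paddle: graphite paddle, 225 mm long, 24 mm high, lying along x; loose bystander, to be left alone
- pony1: clear glass pony figurine, 60 mm long, 58 mm tall; loose bystander, to be left alone
- pony2: green glass pony figurine, 60 mm long, 58 mm tall; loose bystander, to be left alone
Mind the look-alikes: they are no part of the job. Several things have the shape of the blue; the one meant has the colours described above.

How it is judged:
By the outcome, as a careful person would: the job done as asked, in the order asked, and still so for the second after the job is handed in, while the arm keeps its last pose, push and grip.
It also fails if it takes over 51 s, if anything falls off the work surface, if the arm or the gripper's body presses on something with over 40 N, if the wrist force passes 120 N, or if a joint passes its speed limit or range.

## Working session

There is one attempt and no reset: what is moved stays moved. The work goes in short steps, Python scripts to look and compute and a tool call to move; the robot and the scene stay as the last step left them, time stands still between calls to the robot, and variables do not carry over. Pictures are saved under pics/ and viewed, at most 10 in all, crops included, and the job is handed in when it is done.

Besides the shell and the picture viewer there is one more tool, called as name([rows], argument=value, ...), one row to a line, values as JSON. jog_arm: Moves the arm, as the interface text tells. Its arguments: {"type":"object","properties":{"commands":{"type":"array"},"claw":{"type":"number"},"grip_force":{"type":"number"}},"required":["commands"]}

```bash
mkdir -p pics; ls
cat > h.py <<'E'
import numpy as np, cv2
from rig import sense, capture, workorder, env
def K(c):
    f=c["frame"].shape[0]/2/np.tan(np.radians(c["vfov"])/2); return f,c["cx"],c["cy"]
def ray(c,u,v):
    f,cx,cy=K(c); E=np.array(c["extrinsics"]); d=E[:3,:3]@np.array([(u-cx)/f,-(v-cy)/f,-1]); return E[:3,3],d
def onz(c,u,v,z):
    o,d=ray(c,u,v); return o+d*(z-o[2])/d[2]
def cloud(c):
    f,cx,cy=K(c); h,w=c["depth"].shape; u,v=np.meshgrid(np.arange(w),np.arange(h)); d=c["depth"]
    P=np.stack([(u-cx)/f*d,-(v-cy)/f*d,-d],-1); E=np.array(c["extrinsics"]); return P@E[:3,:3].T+E[:3,3]
def save(c,n): cv2.imwrite("pics/"+n+".png",c["frame"][:,:,::-1])
E
python3 - <<'E'
from h import *
s=sense(); print({k:np.round(v,3).tolist() for k,v in s.items()}, env.grasp_offset)
ims=[]
for n in("scene","top","wrist"):
    c=capture(n); save(c,n+"0"); np.save("pics/%s0.npy"%n,c,allow_pickle=True)
    print(n,[k for k in c],c["vfov"],c["cx"],c["cy"],{k:c[k] for k in c if k not in("frame","depth")})
E
```

```text
pics
{'time': 0.0, 'qpos': [1.148, 0.221, 1.528, 0.0, 1.395, -0.126], 'joint_velocities': [0.0, 0.002, -0.0, -0.0, 0.001, -0.001], 'tau': [-0.0, -49.463, -38.738, 0.07, 0.057, -0.0], 'tool_pos': [0.183, 0.597, 0.404], 'ee_rot': [[-0.956, 0.293, -0.001], [0.293, 0.956, -0.002], [0.0, -0.002, -1.0]], 'ft_force': [-0.169, 0.195, 0.393], 'wrist_torque': [0.011, -0.033, 0.031], 'finger_force': 0.0, 'gripper_width': 0.996} 0.1635
scene ['frame', 'depth', 'vfov', 'cx', 'cy', 'extrinsics'] 50.313751408423535 283.9933478220613 210.36941082872397 {'vfov': 50.313751408423535, 'cx': 283.9933478220613, 'cy': 210.36941082872397, 'extrinsics': array([[-0.84597576, -0.35220615,  0.40034466,  0.98982453],
       [ 0.53291877, -0.53318091,  0.65705076,  0.69499657],
       [-0.01796119,  0.7692002 ,  0.63875539,  0.78552912],
       [ 0.        ,  0.        ,  0.        ,  1.        ]])}
top ['frame', 'depth', 'vfov', 'cx', 'cy', 'extrinsics'] 54.73539953763301 279.94043785022444 214.6369720386836 {'vfov': 54.73539953763301, 'cx': 279.94043785022444, 'cy': 214.6369720386836, 'extrinsics': array([[-2.61989895e-02,  9.91521849e-01, -1.27271505e-01,
         4.04246981e-01],
       [-9.99649510e-01, -2.64700663e-02, -4.38763595e-04,
        -4.48490209e-02],
       [-3.80392886e-03,  1.27215402e-01,  9.91867820e-01,
         1.17098095e+00],
       [ 0.00000000e+00,  0.00000000e+00,  0.00000000e+00,
         1.00000000e+00]])}
wrist ['frame', 'depth', 'vfov', 'cx', 'cy', 'extrinsics'] 65.61710680619333 284.1313004447007 212.69602433772204 {'vfov': 65.61710680619333, 'cx': 284.1313004447007, 'cy': 212.69602433772204, 'extrinsics': array([[ 0.29254907, -0.91835344, -0.26653705,  0.10897799],
       [ 0.95624783,  0.28029467,  0.08381514,  0.61948235],
       [-0.00226301, -0.27939552,  0.96017343,  0.38408251],
       [ 0.        ,  0.        ,  0.        ,  1.        ]])}
```

View pics/top0.png

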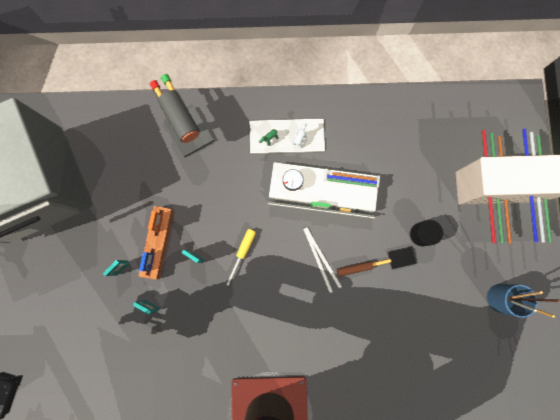

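View pics/scene0.png

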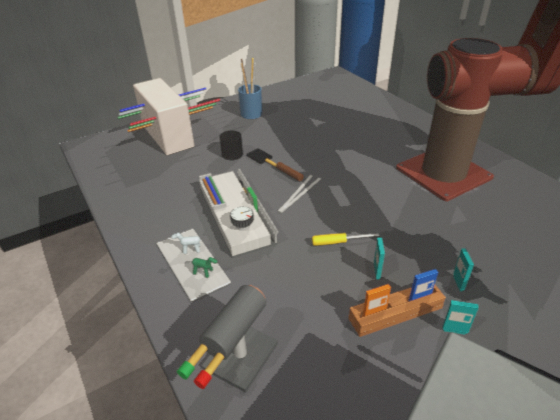

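Top view: rack white at about (324,190) with gauge at (292,180) and green fixed holder at (320,205). The stand is orange-brown at (156,243), with the blue holder at (147,260), the orange one at (157,222), and three teal look-alikes around it. The scene view agrees: blue at (424,285), gauge at (241,216).

```bash
cat > m.py <<'E'
from h import *
for n in("top","scene"):
    c=np.load("pics/%s0.npy"%n,allow_pickle=True).item(); P=cloud(c); hsv=cv2.cvtColor(c["frame"],cv2.COLOR_RGB2HSV)
    H,S,V=[hsv[...,i].astype(int) for i in range(3)]
    z=P[...,2]; print(n,"bench z",np.median(z[(abs(P[...,0]-.4)<.05)&(abs(P[...,1])<.1)]))
    x,y=P[...,0],P[...,1]
    def st(name,m,rect=True):
        m=m&(c["depth"]>0); k,l,s,_=cv2.connectedComponentsWithStats(m.astype(np.uint8)); i=1+np.argmax(s[1:,4]); m=l==i
        Q=P[m]; print(name,len(Q),"mean",Q.mean(0).round(4),"z",np.percentile(Q[:,2],[5,50,95]).round(3))
        if rect: r=cv2.minAreaRect((Q[:,:2]*1000).astype(np.float32)); print("  rect",np.round(r[0],1),np.round(r[1],1),round(r[2],2))
    st("blue top",(H>105)&(H<125)&(S>150)&(abs(x-.38)<.25)&(y>.15)&(z>.085))
    st("blue all",(H>105)&(H<125)&(S>150)&(abs(x-.38)<.25)&(y>.15))
    st("stand top",(H<20)&(S>100)&(z>.03)&(z<.045)&(y>.15)&(x<.5))
    st("orange top",(H<20)&(S>150)&(z>.085)&(y>.15)&(x<.5))
    st("deck",(S<60)&(V>120)&(z>.032)&(z<.05)&(y<.0)&(x>.4)&(y>-.4) if 0 else (S<60)&(V>120)&(z>.034)&(z<.046)&(x>.4))
    st("ring",(z>.072)&(z<.09)&(x>.4)&(x<.7)&(abs(y+.1)<.2))
    st("grn",(H>50)&(H<75)&(S>120)&(z>.055)&(z<.08)&(x>.35)&(x<.55)&(y<.1))
    st("box",(z>.12)&(y>.35)&(S<60)&(x>.2))
E
python3 m.py
```

```text
top bench z 0.0025523380611420787
blue top 83 mean [0.4278 0.3182 0.1003] z [0.091 0.101 0.105]
  rect [428.8 319.3] [ 9.6 43.1] 80.64
blue all 83 mean [0.4278 0.3182 0.1003] z [0.091 0.101 0.105]
  rect [428.8 319.3] [ 9.6 43.1] 80.64
stand top 536 mean [0.4482 0.3102 0.0378] z [0.034 0.038 0.041]
  rect [443.6 315.7] [ 51.1 120.4] 79.45Traceback (most recent call last):
  File "m.py", line 14, in <module>
    st("orange top",(H<20)&(S>150)&(z>.085)&(y>.15)&(x<.5))
    ~~^^^^^^^^^^^^^^^^^^^^^^^^^^^^^^^^^^^^^^^^^^^^^^^^^^^^^
  File "m.py", line 8, in st
    m=m&(c["depth"]>0); k,l,s,_=cv2.connectedComponentsWithStats(m.astype(np.uint8)); i=1+np.argmax(s[1:,4]); m=l==i
                                                                                          ~~~~~~~~~^^^^^^^^^
    return _wrapfunc(a, 'argmax', axis=axis, out=out, **kwds)
    return bound(*args, **kwds)
ValueError: attempt to get argmax of an empty sequence
```

```bash
sed -i 's/x<\.5)/x<.62)/g; s/(y>.15)&(x<.62)/(y>.2)\&(x<.62)/g' m.py
sed -i 's/    def st(name/    def st(name/; s/l,s,_=cv2/l,s,_=cv2/; s/ i=1+np/\n        if k<2: print(name,"none"); return\n        i=1+np/' m.py
sed -i 's/^        if k<2.*/        if k<2:\n            print(name,"none"); return/' m.py; python3 m.py
```

```text
top bench z 0.0025523380611420787
blue top 83 mean [0.4278 0.3182 0.1003] z [0.091 0.101 0.105]
  rect [428.8 319.3] [ 9.6 43.1] 80.64
blue all 83 mean [0.4278 0.3182 0.1003] z [0.091 0.101 0.105]
  rect [428.8 319.3] [ 9.6 43.1] 80.64
stand top 860 mean [0.4827 0.3027 0.0378] z [0.034 0.038 0.042]
  rect [482.5 308.3] [ 51.1 199.8] 78.99
orange top 101 mean [0.5359 0.296  0.0988] z [0.086 0.101 0.105]
  rect [536.2 296.9] [10.1 49.4] 75.64
deck 2662 mean [ 0.6195 -0.1637  0.0412] z [0.038 0.041 0.045]
  rect [ 627.5 -169. ] [300.8 101.7] 80.65
ring 355 mean [ 0.6411 -0.0801  0.0816] z [0.077 0.082 0.085]
  rect [642.2 -80.1] [55.1 57.4] 88.95
grn none
box 7108 mean [0.6534 0.5601 0.2139] z [0.135 0.237 0.243]
  rect [648.9 566.8] [172.1 343.3] 78.77
scene bench z -0.0002919833368464908
blue top 186 mean [0.4303 0.3227 0.097 ] z [0.086 0.099 0.103]
  rect [429.8 320.7] [10.9 51.4] 77.55
blue all 276 mean [0.4311 0.3228 0.082 ] z [0.041 0.093 0.103]
  rect [383.2 307. ] [146.6  29.5] 17.74
stand top 1364 mean [0.4959 0.3141 0.0364] z [0.032 0.037 0.039]
  rect [483.1 309.6] [ 51.6 202. ] 78.38
orange top 220 mean [0.5384 0.3003 0.0971] z [0.086 0.099 0.103]
  rect [537.  299.5] [11.9 51.1] 79.97
deck 2062 mean [ 0.6296 -0.1483  0.0395] z [0.037 0.039 0.042]
  rect [ 626.1 -169.8] [307.5 103.7] 80.78
ring 320 mean [ 0.6443 -0.0761  0.0794] z [0.074 0.08  0.082]
  rect [642.4 -78.6] [56.  58.9] 42.5
grn none
box 9167 mean [0.6199 0.574  0.2386] z [0.237 0.24  0.241]
  rect [604.2 562.8] [126.1 231.5] 57.27
```

jog_arm([
  [0.46, -0.68, 0, 0, 0, -0.75],
  [0.46, -0.68, 0, 0, 0, -0.75],
  [0.46, -0.68, 0, 0, 0, -0.75],
  [0.46, -0.68, 0, 0, 0, -0.75],
  [0.46, -0.68, 0, 0, 0, -0.75],
  [0.46, -0.68, 0, 0, 0, -0.75],
  [0.46, -0.68, 0, 0, 0, -0.75],
  [0.46, -0.68, 0, 0, 0, -0.75],
], claw=1)

```text
time: 1.15
tool_pos: [0.4139, 0.2557, 0.4045]
ee_rot: [[-0.769, 0.639, -0.0], [0.639, 0.769, -0.0], [-0.0, -0.0, -1.0]]
ft_force: [-0.6, -0.1, 0.7]
gripper_width: 0.997
finger_force: 0.0
```

jog_arm([
  [0.458, -0.674, -0.08, 0, 0, -0.75],
  [0.458, -0.674, -0.08, 0, 0, -0.75],
  [0.458, -0.674, -0.08, 0, 0, -0.75],
  [0.458, -0.674, -0.08, 0, 0, -0.75],
  [0.458, -0.674, -0.08, 0, 0, -0.75],
  [0.458, -0.674, -0.08, 0, 0, -0.75],
  [0.458, -0.674, -0.08, 0, 0, -0.75],
  [0.458, -0.674, -0.08, 0, 0, -0.75],
  [0.458, -0.674, -0.08, 0, 0, -0.75],
])

```text
time: 2.28
tool_pos: [0.6416, -0.078, 0.3642]
ee_rot: [[-0.47, 0.883, -0.001], [0.883, 0.47, 0.001], [0.001, -0.001, -1.0]]
ft_force: [0.0, -0.6, 0.4]
gripper_width: 0.998
finger_force: 0.0
```

Run:
```python
from h import *
c=capture("wrist"); s=sense(); print(s["time"],s["tool_pos"],s["ee_rot"].round(3) if hasattr(s["ee_rot"],"round") else s["ee_rot"]); np.save("pics/w1.npy",c,allow_pickle=True)
# rectify: dial plane z=.08, 0.25mm/px? crop in rack axes (up = -x rack, seen from above)
f,cx,cy=K(c); E=np.array(c["extrinsics"]); save(c,"w1")
```

```text
2.325 [ 0.64147092 -0.07766708  0.3645457 ] [[-0.471  0.882 -0.001]
 [ 0.882  0.471  0.001]
 [ 0.001 -0.    -1.   ]]
```

View pics/w1.png

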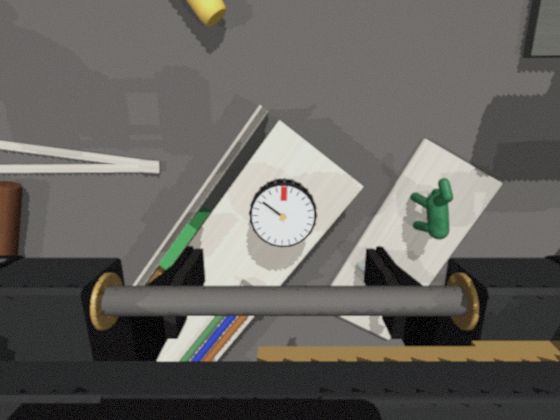

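The dial is clear at (283,213): needle tip toward (263,203), red mark at (284,193), clockwise of the needle by ~60°.

```bash
cat > dial.py <<'E'
from h import *
import sys
def dial(c,C=None):
    fr=c["frame"]; hsv=cv2.cvtColor(fr,cv2.COLOR_RGB2HSV); H,S,V=[hsv[...,i].astype(int) for i in range(3)]
    Z=.080; v,u=np.mgrid[0:fr.shape[0],0:fr.shape[1]]
    f,cx,cy=K(c); E=np.array(c["extrinsics"]); d=np.stack([(u-cx)/f,-(v-cy)/f,-np.ones(u.shape)],-1)@E[:3,:3].T
    P=E[:3,3]+d*((Z-E[2,3])/d[...,2])[...,None]
    near=np.hypot(P[...,0]-.642,P[...,1]+.0795)<.035
    # hub: brass coloured dot
    if C is None:
        m=near&(S>90)&(H>10)&(H<32)&(V>110); print("hub px",m.sum(),u[m].mean(),v[m].mean()); C=P[m].mean(0)
    print("centre",C.round(4)); R=P-C; r=np.hypot(R[...,0],R[...,1]); a=np.arctan2(R[...,1],R[...,0])
    red=(r<.028)&(r>.008)&(S>130)&((H<8)|(H>172))&(V>100)
    blk=(r<.017)&(r>.006)&(V<110)&(S<110)
    cm=lambda m,w=None:np.degrees(np.angle((np.exp(1j*a[m])*(1 if w is None else w[m])).sum()))
    ra=cm(red); na=cm(blk,200-V); print("red",red.sum(),ra,"needle",blk.sum(),na, "spread",np.ptp(np.degrees(np.angle(np.exp(1j*(a[blk]-np.radians(na)))))) if blk.any() else 0)
    print("bezel cw deg",(na-ra+180)%360-180)
if __name__=="__main__": dial(np.load(sys.argv[1],allow_pickle=True).item())
E
python3 dial.py pics/w1.npy
```

```text
hub px 19 282.2105263157895 216.52631578947367
centre [ 0.6412 -0.0822  0.08  ]
red 53 115.12238860557486 needle 14 170.19164724204154 spread 5.381278581907502
bezel cw deg 55.069258636466685
```

jog_arm([
  [0, -0.006, -0.08, 0, 0, 0],
  [0, -0.006, -0.16, 0, 0, 0],
  [0, -0.006, -0.22, 0, 0, 0],
  [0, -0.006, -0.26, 0, 0, 0],
  [0, -0.006, -0.26, 0, 0, 0],
])

```text
time: 2.95
tool_pos: [0.641, -0.0812, 0.2334]
ee_rot: [[-0.47, 0.882, -0.003], [0.882, 0.47, 0.001], [0.002, -0.002, -1.0]]
ft_force: [0.4, 0.7, -0.2]
gripper_width: 1.003
finger_force: 0.0
```

jog_arm([
  [0, 0, 0, 0, 0, 0],
  [0, 0, 0, 0, 0, 0],
  [0, 0, 0, 0, 0, 0],
  [0, 0, 0, 0, 0, 0],
  [0, 0, 0, 0, 0, 0],
], claw=0, grip_force=15)

```text
time: 3.58
tool_pos: [0.6421, -0.0825, 0.2355]
ee_rot: [[-0.469, 0.883, 0.001], [0.883, 0.469, -0.0], [-0.001, 0.001, -1.0]]
ft_force: [-0.5, -0.3, 2.6]
gripper_width: 0.662
finger_force: 15.0
```

jog_arm([
  [0, 0, 0, 0, 0, 0.23],
  [0, 0, 0, 0, 0, 0.46],
  [0, 0, 0, 0, 0, 0.69],
  [0, 0, 0, 0, 0, 0.92],
  [0, 0, 0, 0, 0, 0.92],
])

```text
time: 4.2
tool_pos: [0.6424, -0.082, 0.2355]
ee_rot: [[-0.825, 0.566, 0.002], [0.566, 0.825, 0.0], [-0.002, 0.002, -1.0]]
ft_force: [2.2, 2.9, 2.5]
gripper_width: 0.664
finger_force: 15.0
```

jog_arm([
  [0, 0, 0, 0, 0, 0.23],
  [0, 0, 0, 0, 0, 0.46],
  [0, 0, 0, 0, 0, 0.69],
  [0, 0, 0, 0, 0, 0.92],
  [0, 0, 0, 0, 0, 0.92],
  [0, 0, 0, 0, 0, 0.92],
])

```text
time: 4.95
tool_pos: [0.6426, -0.0815, 0.2354]
ee_rot: [[-0.993, 0.121, 0.003], [0.121, 0.993, 0.001], [-0.003, 0.002, -1.0]]
ft_force: [4.2, 5.4, 1.8]
gripper_width: 0.659
finger_force: 15.0
```

```bash
python3 - <<'E'
from h import *
c=capture("wrist"); np.save("pics/w2.npy",c,allow_pickle=True); save(c,"w2")
print(sense()["ft_force"],sense()["gripper_width"])
E
python3 dial.py pics/w2.npy
```

```text
[4.67804742 5.01294958 1.23885328] 0.6596815224620399
hub px 136 287.3235294117647 343.2720588235294
centre [ 0.6725 -0.0838  0.08  ]
red 0 0.0 needle 973 10.506622911445168 spread 333.7679738195602
bezel cw deg 10.506622911445163
```

jog_arm([
  [0, 0, 0, 0, 0, 0],
  [0, 0, 0, 0, 0, 0],
  [0, 0, 0, 0, 0, 0],
  [0, 0, 0, 0, 0, 0],
], claw=1)

```text
time: 5.5
tool_pos: [0.6416, -0.0825, 0.2345]
ee_rot: [[-0.993, 0.119, -0.001], [0.119, 0.993, -0.0], [0.001, -0.0, -1.0]]
ft_force: [0.1, -0.7, 0.6]
gripper_width: 0.976
finger_force: 0.0
```

jog_arm([
  [0, 0, 0.06, 0, 0, 0],
  [0, 0, 0.16, 0, 0, 0],
  [0, 0, 0.26, 0, 0, 0],
  [0, 0, 0.26, 0, 0, 0],
  [0, 0, 0.26, 0, 0, 0],
])

```text
time: 6.12
tool_pos: [0.6415, -0.0824, 0.3643]
ee_rot: [[-0.993, 0.119, -0.001], [0.119, 0.993, 0.0], [0.001, -0.0, -1.0]]
ft_force: [0.2, 0.7, 0.5]
gripper_width: 1.001
finger_force: 0.0
```

```bash
python3 - <<'E'
from h import *
c=capture("wrist"); np.save("pics/w3.npy",c,allow_pickle=True); cv2.imwrite("pics/w3.png",cv2.resize(c["frame"][130:300,200:370,::-1],None,fx=3,fy=3))
E
python3 dial.py pics/w3.npy
```

```text
hub px 20 285.85 212.45
centre [ 0.6413 -0.0814  0.08  ]
red 45 171.84511541045163 needle 11 171.54838732620016 spread 3.8693625933150564
bezel cw deg -0.2967280842514697
```

View pics/w3.png

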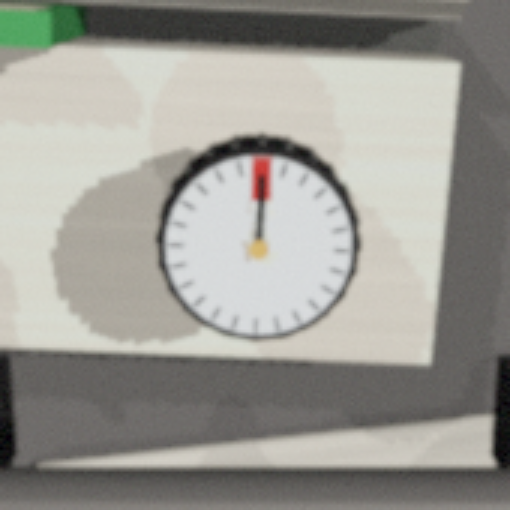

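The red mark at (262,165 crop) sits under the needle. On to the blue holder.

jog_arm([
  [-0.425, 0.805, 0, 0, 0, -0.133],
  [-0.425, 0.805, 0, 0, 0, -0.133],
  [-0.425, 0.805, 0, 0, 0, -0.133],
  [-0.425, 0.805, 0, 0, 0, -0.133],
  [-0.425, 0.805, 0, 0, 0, -0.133],
  [-0.425, 0.805, 0, 0, 0, -0.133],
  [-0.425, 0.805, 0, 0, 0, -0.133],
  [-0.425, 0.805, 0, 0, 0, -0.133],
  [-0.425, 0.805, 0, 0, 0, -0.133],
  [-0.425, 0.805, 0, 0, 0, -0.133],
], claw=0.6)

```text
time: 7.42
tool_pos: [0.4299, 0.319, 0.364]
ee_rot: [[-0.982, 0.188, -0.001], [0.188, 0.982, -0.001], [0.001, -0.001, -1.0]]
ft_force: [-0.6, -0.7, 0.6]
gripper_width: 0.6
finger_force: 0.0
```

Run:
```python
from h import *
c=capture("wrist"); np.save("pics/w4.npy",c,allow_pickle=True); save(c,"w4"); s=sense(); print(s["tool_pos"])
P=cloud(c); hsv=cv2.cvtColor(c["frame"],cv2.COLOR_RGB2HSV)
H,S,V=[hsv[...,i].astype(int) for i in range(3)]
m=(H>105)&(H<125)&(S>130)&(abs(P[...,2]-.102)<.006)
Q=P[m]; r=cv2.minAreaRect((Q[:,:2]*1000).astype(np.float32)); print(len(Q),Q.mean(0),r)
# ray-cast version at z=.102
v,u=np.nonzero(m); R=np.array([onz(c,a,b,.102)[:2]*1000 for a,b in zip(u,v)],np.float32); print(cv2.minAreaRect(R))
```

```text
[0.43010385 0.31886728 0.36418769]
655 [0.42516034 0.31952437 0.10226336] ((426.773681640625, 319.3607177734375), (7.8473687171936035, 49.18625259399414), 79.0035629272461)
((426.267333984375, 319.4862365722656), (7.81784725189209, 49.51963424682617), 78.93269348144531)
```

View pics/w4.png

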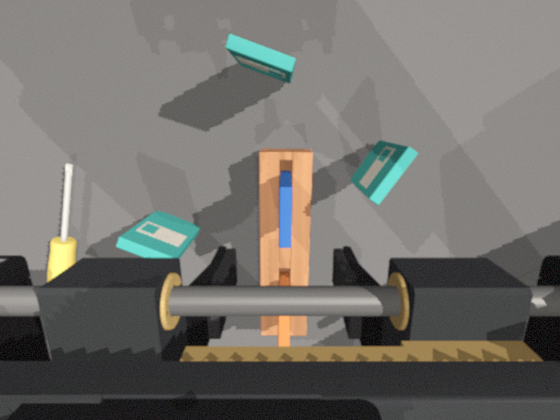

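Blue top edge at (286,210), centred between the fingers and separate from orange at (284,300). Teal look-alikes are clear of the fingers.

jog_arm([
  [-0.004, 0.001, -0.06, 0, 0, 0],
  [-0.004, 0.001, -0.13, 0, 0, 0],
  [-0.004, 0.001, -0.19, 0, 0, 0],
  [-0.004, 0.001, -0.227, 0, 0, 0],
  [-0.004, 0.001, -0.227, 0, 0, 0],
], claw=0.4)

```text
time: 8.1
tool_pos: [0.4273, 0.3196, 0.2499]
ee_rot: [[-0.982, 0.189, -0.003], [0.189, 0.982, -0.002], [0.002, -0.002, -1.0]]
ft_force: [-0.4, -0.3, 0.2]
gripper_width: 0.399
finger_force: 0.0
```

jog_arm([
  [0, 0, 0, 0, 0, 0],
  [0, 0, 0, 0, 0, 0],
  [0, 0, 0, 0, 0, 0],
  [0, 0, 0, 0, 0, 0],
  [0, 0, 0, 0, 0, 0],
], claw=0, grip_force=35)

```text
time: 8.72
tool_pos: [0.4276, 0.3208, 0.2521]
ee_rot: [[-0.982, 0.187, 0.001], [0.187, 0.982, 0.0], [-0.001, 0.001, -1.0]]
ft_force: [-0.8, -1.9, 6.1]
gripper_width: 0.114
finger_force: 35.0
```

jog_arm([
  [0, 0, 0.03, 0, 0, 0],
  [0, 0, 0.08, 0, 0, 0],
  [0, 0, 0.14, 0, 0, 0],
  [0, 0, 0.2, 0, 0, 0],
  [0, 0, 0.2, 0, 0, 0],
])

```text
time: 9.35
tool_pos: [0.4281, 0.3212, 0.3547]
ee_rot: [[-0.982, 0.187, 0.005], [0.187, 0.982, 0.003], [-0.005, 0.004, -1.0]]
ft_force: [0.7, -0.2, -0.7]
gripper_width: 0.114
finger_force: 35.0
```

```bash
cat > held.py <<'E'
from h import *
import sys
# held plate pose in several views: blue pixels' depth cloud expressed in the tool frame
s=sense(); T=np.array(s["tool_pos"]); R=np.array(s["ee_rot"]); print(s["time"],T.round(4),s["gripper_width"],np.round(s["ft_force"],2))
for n in("wrist","scene","top"):
    c=capture(n); save(c,sys.argv[1]+n); P=cloud(c); hsv=cv2.cvtColor(c["frame"],cv2.COLOR_RGB2HSV); H,S,V=[hsv[...,i].astype(int) for i in range(3)]
    Q=(P-T)@R; m=(H>103)&(H<127)&(S>110)&(V>30)&(abs(Q[...,0])<.05)&(abs(Q[...,1])<.03)&(Q[...,2]>.1)&(Q[...,2]<.3)
    if m.sum()<20: print(n,m.sum()); continue
    q=Q[m]*1000; print(n,m.sum(),"tool x/y/z 2,50,98%:",np.percentile(q,[2,50,98],axis=0).round(1).T.tolist())
E
python3 held.py h1
```

```text
9.35 [0.4281 0.3212 0.3547] 0.11431530009038836 [ 0.74 -0.16 -0.73]
wrist 2215 tool x/y/z 2,50,98%: [[-22.7, 17.1, 25.4], [-5.3, -0.6, 4.5], [148.6, 150.2, 217.6]]
scene 447 tool x/y/z 2,50,98%: [[-25.7, -11.6, 23.8], [-3.2, 3.7, 5.9], [151.6, 208.0, 239.9]]
top 0
```

jog_arm([
  [0, 0, 0.09, 0, 0, 0],
  [0.09, -0.36, 0.09, 0, 0, -0.983],
  [0.09, -0.36, 0.09, 0, 0, -0.983],
  [0.09, -0.36, 0.09, 0, 0, -0.983],
  [0.09, -0.36, 0.09, 0, 0, -0.983],
  [0.09, -0.36, 0.09, 0, 0, -0.983],
])

```text
time: 10.25
tool_pos: [0.472, 0.1407, 0.395]
ee_rot: [[-0.763, 0.647, -0.002], [0.647, 0.763, 0.0], [0.002, -0.001, -1.0]]
ft_force: [0.2, -0.5, -0.9]
gripper_width: 0.112
finger_force: 35.0
```

jog_arm([
  [0.09, -0.36, 0, 0, 0, -0.983],
  [0.09, -0.36, 0, 0, 0, -0.983],
  [0.09, -0.36, 0, 0, 0, -0.983],
  [0.09, -0.36, 0, 0, 0, -0.983],
  [0.09, -0.36, 0, 0, 0, -0.983],
])

```text
time: 10.88
tool_pos: [0.5172, -0.0379, 0.3955]
ee_rot: [[-0.348, 0.937, -0.002], [0.937, 0.348, 0.001], [0.002, -0.001, -1.0]]
ft_force: [0.1, 0.1, -0.5]
gripper_width: 0.113
finger_force: 35.0
```

jog_arm([
  [0.085, -0.38, 0, 0, 0, -0.983],
  [0.085, -0.38, 0, 0, 0, -0.983],
  [0.085, -0.38, 0, 0, 0, -0.983],
  [0.085, -0.38, 0, 0, 0, -0.983],
  [0.085, -0.38, 0, 0, 0, -0.983],
  [0.085, -0.38, 0, 0, 0, -0.983],
  [0.085, -0.38, 0, 0, 0, -0.983],
])

```text
time: 11.75
tool_pos: [0.5599, -0.2275, 0.3964]
ee_rot: [[0.158, 0.987, 0.0], [0.987, -0.158, 0.0], [0.0, 0.0, -1.0]]
ft_force: [1.0, -0.4, -0.6]
gripper_width: 0.111
finger_force: 35.0
```

```bash
python3 held.py h2; python3 -c "
from h import *
np.save('pics/w5.npy',capture('wrist'),allow_pickle=True); print(np.round(sense()['ee_rot'],3).tolist())"
```

```text
11.75 [ 0.5599 -0.2275  0.3964] 0.11099981482070388 [ 0.96 -0.37 -0.56]
wrist 2282 tool x/y/z 2,50,98%: [[-24.1, 16.0, 24.5], [-5.1, -0.4, 4.7], [148.5, 150.2, 217.6]]
scene 193 tool x/y/z 2,50,98%: [[-9.5, 22.2, 27.0], [-10.1, 1.9, 6.0], [149.3, 190.0, 233.2]]
top 0
[[0.16, 0.987, 0.0], [0.987, -0.16, -0.0], [-0.0, 0.0, -1.0]]
```

View pics/h2wrist.png

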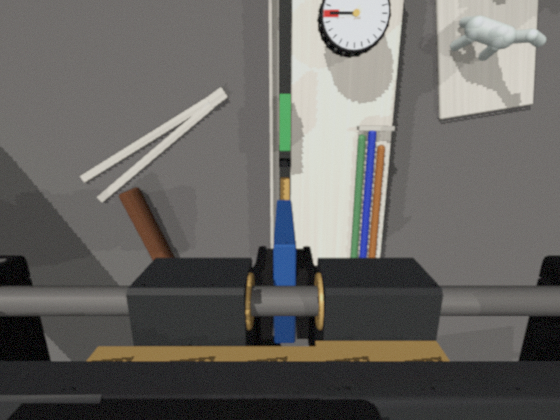

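Run:
```python
from h import *
c=np.load("pics/w5.npy",allow_pickle=True).item(); s=sense(); T=np.array(s["tool_pos"])
g=np.radians(-9.3); X=np.array([np.cos(g),np.sin(g)]); Y=np.array([-np.sin(g),np.cos(g)])
hsv=cv2.cvtColor(c["frame"],cv2.COLOR_RGB2HSV); H,S,V=[hsv[...,i].astype(int) for i in range(3)]
m=(H>50)&(H<80)&(S>100)&(V>60); m[:, :250]=0; m[:, 320:]=0; m[160:]=0
v,u=np.nonzero(m); print("green px",len(u),np.percentile(u,[2,98]),np.percentile(v,[2,98]))
def rel(u,v,z): d=onz(c,u,v,z)[:2]-T[:2]; return np.round([d@X*1000,d@Y*1000],1)
print("green ends (rel tool, rack axes)",[rel(*p,.068) for p in((285,v.min()-.5),(285,v.max()+.5),(u.min()-.5,125),(u.max()+.5,125))])
for r in(60,80,170,190,230):
    w=(V[r]>140)&(S[r]<60); e=[i for i in range(275,310) if w[i:i+8].all()][:1]
    print("deck edge row",r,e,[rel(i-.5,r,.040) for i in e]); 
print(V[220,255:300].tolist())
D=[]
for r in range(20,240,5):
    w=(V[r]>140)&(S[r]<60); e=[i for i in range(275,310) if w[i:i+8].all()][:1]
    if e: D.append(onz(c,e[0]-.5,r,.04)[:2]*1000)
l=cv2.fitLine(np.array(D,np.float32),cv2.DIST_HUBER,0,.01,.01).ravel(); print(l,np.degrees(np.arctan2(l[1],l[0])))
```

```text
green px 578 [280. 289.] [ 93. 148.]
green ends (rel tool, rack axes) [array([ 0.4, 98.9]), array([ 0.5, 48. ]), array([-4.6, 70.1]), array([ 4.6, 70.1])]
deck edge row 60 [291] [array([  5.6, 129. ])]
deck edge row 80 [291] [array([  5.7, 111.3])]
deck edge row 170 [291] [array([ 6.4, 24.4])]
deck edge row 190 [290] [array([5.5, 3.2])]
deck edge row 230 [294] [array([ 10.1, -41.4])]
[104, 105, 103, 109, 107, 106, 107, 103, 106, 107, 106, 105, 110, 106, 120, 168, 199, 192, 155, 124, 119, 130, 130, 130, 130, 130, 127, 127, 127, 128, 126, 127, 125, 124, 128, 125, 124, 128, 171, 211, 219, 219, 218, 219, 218]
[ 1.5315217e-01  9.8820263e-01  5.8007812e+02 -1.4220123e+02] 81.19035
```

jog_arm([
  [-0.001, -0.003, -0.06, 0, 0, 0],
  [-0.001, -0.003, -0.13, 0, 0, 0],
  [-0.001, -0.003, -0.18, 0, 0, 0],
  [-0.001, -0.003, -0.21, 0, 0, 0],
  [-0.001, -0.003, -0.23, 0, 0, 0],
  [-0.001, -0.003, -0.245, 0, 0, 0],
  [-0.001, -0.003, -0.253, 0, 0, 0],
  [-0.001, -0.003, -0.253, 0, 0, 0],
])

```text
time: 12.95
tool_pos: [0.5594, -0.2309, 0.27]
ee_rot: [[0.161, 0.987, 0.0], [0.987, -0.161, -0.0], [-0.0, 0.0, -1.0]]
ft_force: [-0.3, 0.6, -1.1]
gripper_width: 0.111
finger_force: 35.0
```

```bash
python3 held.py h3
```

```text
12.95 [ 0.5594 -0.2309  0.27  ] 0.11130938674716685 [-0.33  0.65 -1.07]
wrist 2319 tool x/y/z 2,50,98%: [[-23.9, 16.9, 24.5], [-5.5, -0.4, 4.5], [148.6, 150.3, 220.8]]
scene 129 tool x/y/z 2,50,98%: [[-1.0, 22.9, 27.0], [-9.8, 0.1, 5.8], [149.2, 178.4, 233.6]]
top 0
```

jog_arm([
  [0, 0, -0.008, 0, 0, 0],
  [0, 0, -0.014, 0, 0, 0],
  [0, 0, -0.02, 0, 0, 0],
  [0, 0, -0.026, 0, 0, 0],
  [0, 0, -0.031, 0, 0, 0],
  [0, 0, -0.031, 0, 0, 0],
  [0, 0, -0.031, 0, 0, 0],
], grip_force=50)

```text
time: 13.98
tool_pos: [0.5594, -0.2309, 0.2551]
ee_rot: [[0.161, 0.987, 0.0], [0.987, -0.161, -0.0], [-0.0, 0.0, -1.0]]
ft_force: [-2.7, 0.7, 7.1]
gripper_width: 0.112
finger_force: 50.0
```

jog_arm([
  [0, 0, -0.003, 0, 0, 0],
  [0, 0, -0.006, 0, 0, 0],
  [0, 0, -0.008, 0, 0, 0],
  [0, 0, -0.01, 0, 0, 0],
  [0, 0, -0.01, 0, 0, 0],
])

```text
time: 14.6
tool_pos: [0.5597, -0.2311, 0.252]
ee_rot: [[0.161, 0.987, 0.001], [0.987, -0.161, -0.001], [-0.001, 0.001, -1.0]]
ft_force: [-6.2, 3.5, 17.0]
gripper_width: 0.112
finger_force: 50.0
```

```bash
python3 held.py h4
python3 - <<'E'
import cv2, numpy as np
s=cv2.imread("pics/h4scene.png"); t=cv2.imread("pics/h4top.png")
a=cv2.resize(s[160:260,190:290],(400,400),interpolation=cv2.INTER_CUBIC); b=cv2.resize(t[160:200,270:310],(400,400),interpolation=cv2.INTER_CUBIC)
cv2.imwrite("pics/c4.png",np.hstack([a,b]))
E
```

```text
14.6 [ 0.5597 -0.2311  0.252 ] 0.11171072265613798 [-6.16  3.52 16.97]
wrist 2322 tool x/y/z 2,50,98%: [[-23.9, 17.3, 24.7], [-5.3, -0.4, 4.7], [148.5, 150.2, 220.9]]
scene 100 tool x/y/z 2,50,98%: [[-4.3, 23.9, 27.9], [-10.1, -0.2, 5.6], [149.2, 170.3, 214.8]]
top 0
```

View pics/c4.png

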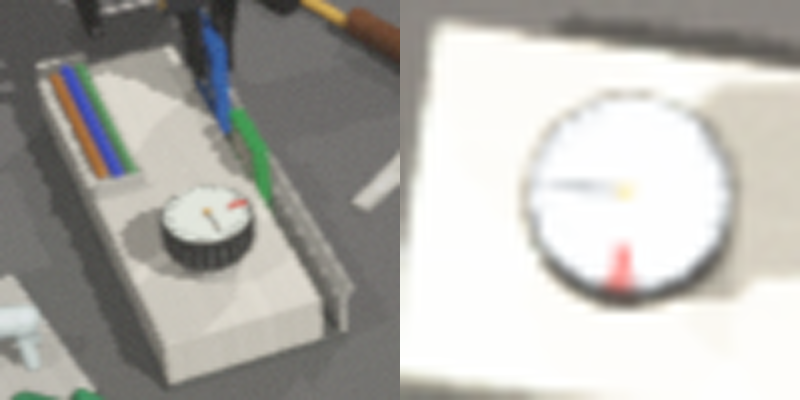

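View pics/h4wrist.png

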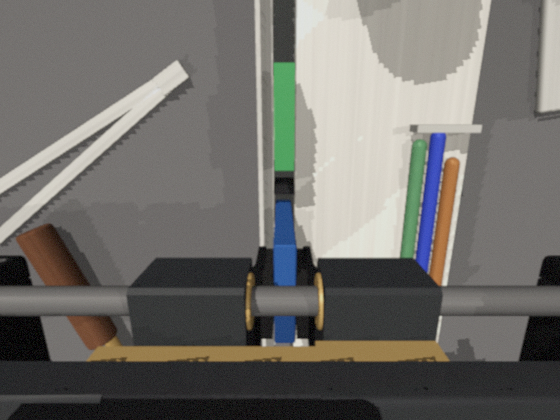

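The needle has swung a quarter turn (tip (545,185) to the left of hub (625,190), red still straight at rack -x): ~1.5 rad, so the plunger is home. The plate is upright in line with the bay. I'll check that the push is steady before handing in.

jog_arm([
  [0, 0, 0, 0, 0, 0],
  [0, 0, 0, 0, 0, 0],
  [0, 0, 0, 0, 0, 0],
  [0, 0, 0, 0, 0, 0],
  [0, 0, 0, 0, 0, 0],
  [0, 0, 0, 0, 0, 0],
  [0, 0, 0, 0, 0, 0],
  [0, 0, 0, 0, 0, 0],
])

```text
time: 15.75
tool_pos: [0.5597, -0.231, 0.252]
ee_rot: [[0.161, 0.987, 0.001], [0.987, -0.161, -0.001], [-0.001, 0.001, -1.0]]
ft_force: [-6.3, 3.5, 17.9]
gripper_width: 0.109
finger_force: 50.0
```

```bash
python3 -c "
from rig import workorder; print(workorder.sign_off())"
```

```text
the job is handed in; nothing more can be done
None
```

The job is handed in at about 16 s: the bezel's red zero mark reads within about 0.3° of the needle, and the blue holder is still gripped upright in the bay. It is pressed with about 18 N, and the needle's quarter-turn shows the plunger fully home.

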